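Pop the battery hatch of a bench tester

TASK

Open the battery hatch on top of the small grey tester: press the ribbed end of the hatch once with a fingertip, firmly but gently, until it clicks, then let go so that it springs up by itself. Do not push the open hatch down again; stand clear of it and watch for two seconds that it stays open. Leave the tester where it stands, pick nothing up, and leave everything else untouched, including the look-alike box whose cover is held by four screws.

Things in the scene. Friction and masses are not known exactly. Their poses are not given: they have to be found in the camera images.
- tester: The tester: a grey metal box 160 (x) x 110 (y) x 55 mm (z), 1.8 kg, standing loose on rubber feet. Origin: centre of its underside, z up. Its top at z = 55 mm carries the battery hatch in its -x part and a display window (standing 2 mm proud) in its +x part. Jacks stand 4 mm out of its -x face.
- hatch (a joint): Hatch angle, rad: 0 latched shut, + opens upward, 1.1 fully open (stop), - pressed in. Push-push latch: pressed beyond about -0.06 (4 mm down at the ribs, 3 N; stop at -0.105, 7 mm: go near it) and let go, it springs open to 1.1 in about 1 s, pushing up with about 3 N as it rises. Pressed less, it returns to 0. Pressing the open hatch down to its stop latches it again.
- hatch_press (a point): Middle of three finger ribs (30 mm long along y) atop the hatch: press here. Flat grey plate 78 (tester x) x 64 (y) x 5 mm; shut, its top is 4 mm above the tester's top, the ribs 1 mm more, this point at (-38, 0, 60) mm in the tester's frame. Free edge 12 mm from here towards -x. Axes: the hatch's, parallel to the tester's when shut; turns with the hatch.
- hatch_hinge (a point): On the hinge axis of the hatch, which runs along tester y at (30, 0, 54) mm in the tester's frame, 68 mm from the press point. The free edge, 80 mm from the axis, swings up and towards +x.
- adapter: A look-alike grey box 150 x 120 x 54 mm, 1.6 kg, loose, with a fixed plate of the hatch's size on top (to 59 mm) held by four screws, without ribs or display. Origin: centre of its underside. To be left alone.
- flux_jar: Amber jar with a black cap, 44 mm across, 50 mm high, loose, upright. Origin: centre of its underside. To be left alone.
- spool: White spool, 60 mm across, 40 mm high, loose, standing on its flange. Origin: centre of its underside. To be left alone.
- screwdriver: Screwdriver with a green handle, 180 mm long, lying loose along its own x. To be left alone.

How it is judged (in metres and radians):
On the way, in this order (a step that is already met when the one before it is completed fails the run):
1. a finger presses the hatch in past its click (value of joint hatch below -0.035 rad and contact force between the fingers and tester above 0.5 N).
2. the hatch has sprung fully open and stays so for two seconds with nothing touching it (value of joint hatch above 0.95 rad and contact force between each of the fingers, the arm and tester below 0.1 N), for 2 s.
At the end, for the whole second after the job is handed in: The hatch stands open (above 0.95 rad) and at rest, after two seconds untouched; the tester is within 20 mm of where it stood, and the other box, jar, spool and screwdriver within 25 mm (value of joint hatch above 0.95 rad and velocity of joint hatch between -0.1 and 0.1 rad/s and distance of tester from where it was at the start of the episode below 0.02 m and linear speed of tester below 0.02 m/s and distance of each of adapter, flux_jar, spool, screwdriver from where it was at the start of the episode below 0.025 m).
It fails at once if the open hatch is pushed back down (value of joint hatch between 0.3 and 1.05 rad and velocity of joint hatch below -0.2 rad/s and contact force between the fingers and tester above 0.3 N).
It fails at once if the tester is pressed harder than 35 N (contact force between any of the fingers, the arm and tester above 35 N).
It fails at once if the tester is shoved, tipped or lifted (distance of tester from where it was at the start of the episode above 0.03 m or angle between tester's own z axis and vertical above 0.12 rad or height (world z) of tester above 0.01 m).
It fails at once if another thing is shifted, lifted or pressed (not (distance of adapter from where it was at the start of the episode below 0.03 m) or not (distance of flux_jar from where it was at the start of the episode below 0.03 m) or not (distance of spool from where it was at the start of the episode below 0.03 m) or not (distance of screwdriver from where it was at the start of the episode below 0.03 m) or height (world z) of any of adapter, flux_jar, spool above 0.01 m or contact force between the fingers and adapter above 3 N).
It also fails if it takes over 37 s, if anything falls off the work surface, if the arm or the gripper's body presses on something with over 40 N, if the wrist force passes 120 N, or if a joint passes its speed limit or range.

ROBOT

A 6-joint arm with a two-finger parallel gripper is mounted at the origin on the work surface. World frame = base frame: x ahead of the robot, y to its left, z up, the work surface at z = 0. Lengths are in mm, angles in rad, forces in N, time in s.
With the tool pointing down it reaches from about 275 to 1000 mm from the base axis. Payload 8.4 kg.
Tool frame: the origin (TCP) lies at the very end of the fingers, on their centre line; the grasp point (between the pads) lies 19 mm behind it; z points along the fingers, y is the direction in which the jaws open and shut (so a half turn about z gives the same grasp; the last joint's range is limited). The gripper opens to 85 mm and grips with 20 to 120 N. Pads are 22 mm wide; open, the fingers measure 114 mm over their backs; the gripper's body (76 mm by 85 mm) begins 54 mm behind the grasp point. The pads swing forward as they close: fully open they stand 13 mm farther back than shut.
Start: joints at [1.186, 0.353, 1.633, -0, 1.155, -0.002], TCP at [233.448, 579.767, 231.281] pointing down, gripper open.
Joint ranges: [-2.63, 2.63], [-0.92, 2.1], [0.06, 2.66], [-1.3, 4.44], [0, 2.69], [-3.02, 3.02]. Speed limits (rad/s): [2.22, 2.22, 2.79, 3.14, 3.14, 3.14].

INTERFACE

Orientations are given as [roll, pitch, yaw] about the fixed x, y, z axes, in that order (R = Rz(yaw) Ry(pitch) Rx(roll)).
In Python, from rig import r gives the robot as it stands.
- The arm moves only by the tool move_arm, never from a script. Its argument "increments" is a list of rows, each an object of numbers: "tx", "ty", "tz": the shift along the tool's x, y, z in cm; "rx", "ry", "rz": the turn, a rotation vector about the tool's x, y, z in degrees; "gripper": the gripper's target within -1 to 1 (fully open at 1, half-way at 0, shut at -1). A call has 1 to 12 rows; each row shifts and turns the commanded pose from where the row before left it, along the tool's axes as they then stand; what a row does not reach is not made up. A row lasts 1/10 s, in which the tool goes at most 50 mm and 8.59 degrees, less where a joint would pass 70% of its speed; a pose out of reach is approached as far as the arm can. A call is refused whole if a number of a shift passes 5 or a number of a turn 8.59, either way. A call with a gripper value outside its range is refused whole. The fingers move at their own pace and stop on an object; "squeeze" is the grip in N (left out, the last holds). Time passes only in rows, so rows that do not move let the fingers close. It gives the time, the measured TCP pose, the force and the opening at its end, in the units of the state.
- r.sense(): the state, without advancing time (a new reading comes with each control period).
- r.grab_frame(name): name is "scene" or "top"; returns (picture, depth): 384x512x3 uint8, red, green, blue; 384x512 float32, mm along the optical axis (not along the pixel's ray), 0 where there is no reading.
- r.camera_model(name): a dict with "fx", "fy", "cx", "cy" (pixels), "R" (3x3) and "t" (3): a world point X has camera coordinates R X + t. Camera axes: x right, y down, z forward; pixel columns grow to the right and rows downward; lengths in mm; the calibration is good to about 2 mm. A picture is of the moment at which its call begins. camera_model takes no time and is no camera call.
- r.sign_off(): hands the job in, once; it reports no verdict.
Trained networks look in the newest picture that a camera, given by its name, has taken for a name from the list of things; names that differ only in an ending like _2 or _b are one class to them, and where a whole thing is asked for, a point or a joint stands for the part that bears it (a point fixed in the world has none). Each returns a list of dicts, best first, with "confidence" (0 to 1); they miss things now and then, are a little off and sometimes report something else, mostly with a low value. They report only what shows in the picture. A call takes as long as a camera call.
- r.cut_out(query, camera): "mask" (384x512 bool, what is visible of it) and "bbox" ([left, top, right, bottom] in pixels, round what is visible of it).
- r.place_of(query, camera): "location" ([row, column] in pixels: a listed point, or the origin of a listed thing).
The state is a dict: "clock": time; "qpos": joint angles; "qvel": joint speeds; "joint_efforts": joint torques, N m; "eef_pos": TCP position; "tcp_rot": TCP orientation; "contact_force": force on the tool from outside, world axes, zero at the start; "wrist_torque": the same for the moment, N m; "opening": opening from 0.0 (shut) to 1.0 (fully open).
Only numpy, scipy, OpenCV 4.12 (cv2) and the standard library are available. Lean on these libraries where they do the work, as an engineer would, in place of code of your own. Each camera call takes 0.05 s, during which the arm holds its last target. There are 200 camera calls.

## Working session

There is one attempt and no reset: what is moved stays moved. The work goes in short steps, Python scripts to look and compute and a tool call to move; the robot and the scene stay as the last step left them, time stands still between calls to the robot, and variables do not carry over. Pictures are saved under pics/ and viewed, about 8 in all and at most 12, crops included, and the job is handed in when it is done.

Besides the shell and the picture viewer there is one more tool, called after ">>>" as name(argument=value, ...) on one line, values as JSON. move_arm: Moves the arm, as the interface text tells. Its arguments: {"type":"object","properties":{"increments":{"type":"array","items":{"type":"object","properties":{"tx":{"type":"number"},"ty":{"type":"number"},"tz":{"type":"number"},"rx":{"type":"number"},"ry":{"type":"number"},"rz":{"type":"number"},"gripper":{"type":"number"}}}},"squeeze":{"type":"number"}},"required":["increments"]}

```bash
mkdir -p pics
cat > h.py <<'E'
from rig import r
import numpy as np, cv2
def px2w(cam,row,col,depth):
    m=r.camera_model(cam); R=np.array(m['R']); t=np.array(m['t'])
    row=np.asarray(row,float);col=np.asarray(col,float)
    P=np.stack([(col-m['cx'])/m['fx']*depth,(row-m['cy'])/m['fy']*depth,depth+0*row],-1)
    return (P-t)@R
E
python3 - <<'E'
from h import *
out=[]
for c in ['top','scene']:
    p,d=r.grab_frame(c); out.append(p)
    for q in ['hatch_press','hatch_hinge','tester','adapter']:
        for x in r.place_of(q,c)[:2]:
            a,b=x['location']; i,j=int(round(a)),int(round(b)); dd=float(np.median(d[max(i-1,0):i+2,max(j-1,0):j+2]))
            print(c,q,np.round([a,b],1),round(x['confidence'],2),np.round(px2w(c,a,b,dd)))
    cv2.imwrite(f'pics/{c}1.png',p[:,:,::-1])
    if c=='top':
        for q in ['tester','hatch']:
            for x in r.cut_out(q,c)[:2]:
                m=x['mask']&(d>0); ii,jj=np.nonzero(m); W=px2w(c,ii,jj,d[m])
                zt=np.median(W[:,2]); W=W[abs(W[:,2]-zt)<8] 
                print(q,round(x['confidence'],2),x['bbox'],zt,cv2.minAreaRect(W[:,:2].astype(np.float32)))
print(r.sense())
E
```

```text
top hatch_press [238. 368.] 0.55 [ 526. -174.   60.]
top hatch_hinge [213.1 374.7] 0.94 [ 590. -195.   49.]
top tester [227.  365.1] 0.88 [ 552. -167.   61.]
top adapter [218.2 225.5] 0.91 [559. 169.  59.]
tester 0.68 [336.1, 186.6, 396.9, 264.2] 56.07513210057744 ((558.9134521484375, -182.84115600585938), (111.75541687011719, 161.13427734375), 73.89564514160156)
tester 0.45 [355.0, 210.8, 385.9, 246.1] 59.62141646601172 ((548.5730590820312, -180.72923278808594), (66.3013687133789, 80.7502670288086), 73.2278823852539)
hatch 0.96 [352.6, 212.1, 385.5, 250.0] 59.62593700433346 ((549.5089721679688, -179.8050537109375), (64.35700225830078, 80.15171813964844), 73.5714340209961)
scene hatch_press [161.4 155.9] 0.6 [ 497. -180.   55.]
scene hatch_press [191.4 147.8] 0.58 [ 620. -156.   55.]
scene hatch_hinge [181.8 136.5] 0.9 [ 590. -194.   56.]
scene tester [193.2 146.7] 0.8 [ 627. -156.   55.]
scene adapter [202.7 288.1] 0.93 [615. 167.  56.]
{'clock': 0.6, 'qpos': array([ 1.18559680e+00,  3.52973291e-01,  1.63339608e+00,  1.71102974e-05,
        1.15518738e+00, -2.44159345e-03]), 'qvel': array([-1.45044440e-03, -1.77777554e-04, -8.95368417e-04,  8.66249744e-04,
        1.19106441e-03, -4.16325134e-05]), 'joint_efforts': array([-3.03726709e-03, -6.04881763e+01, -3.42304838e+01, -2.97713973e-05,
        1.20413744e-03, -1.24000539e-05]), 'eef_pos': array([233.44829676, 579.77599936, 231.29934221]), 'tcp_rot': array([ 3.14155671e+00, -1.55662313e-05,  2.75882781e+00]), 'contact_force': array([0.8743712 , 0.21714124, 0.0381628 ]), 'wrist_torque': array([ 0.00035691,  0.04632485, -0.02535107]), 'opening': 1.001302699454269}
```

View pics/top1.png

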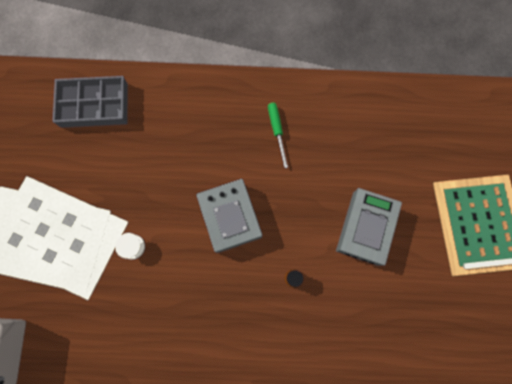

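View pics/scene1.png

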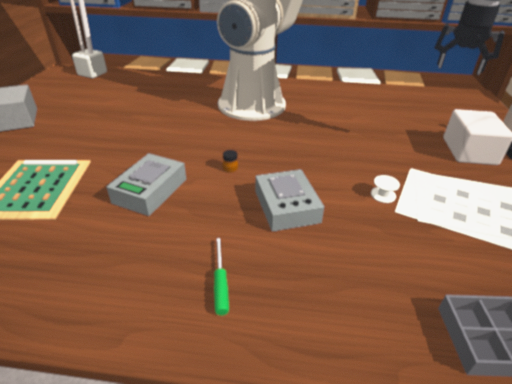

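The top view shows the tester with its display at about (377,202) px and its hatch at (370,230). The ribbed end is the lower end, at about (366,240). The screwed adapter is at (229,216), the jar at (295,279) and the screwdriver at (279,135). The scene view agrees: its tester is at (147,183). Hatch and tester outlines put the press point at about (523,-172,60), with tester yaw about -16.4°.

>>> move_arm(increments=[{"tx": -1.0,"ty": -1.1,"gripper": -1},{"tx": -2.0,"ty": -2.2,"gripper": -1},{"tx": -2.7,"ty": -2.95,"gripper": -1},{"tx": -2.7,"ty": -2.95,"gripper": -1},{"tx": -2.7,"ty": -2.95,"gripper": -1},{"tx": -2.7,"ty": -2.95,"gripper": -1},{"tx": -2.7,"ty": -2.95,"gripper": -1},{"tx": -2.7,"ty": -2.95,"gripper": -1},{"tx": -2.7,"ty": -2.95,"gripper": -1},{"tx": -2.7,"ty": -2.95,"gripper": -1},{"tx": -2.7,"ty": -2.95,"gripper": -1},{"tx": -2.7,"ty": -2.95,"gripper": -1}])

```text
invalid input
```

>>> move_arm(increments=[{"tx": -2.7,"ty": -2.95},{"tx": -2.7,"ty": -2.95},{"tx": -2.7,"ty": -2.95},{"tx": -2.7,"ty": -2.95},{"tx": -2.7,"ty": -2.95},{"tx": -2.7,"ty": -2.95},{"tx": -2.7,"ty": -2.95},{"tx": -2.0,"ty": -2.1},{"tx": -1.0,"ty": -1.0},{"tx": 0},{"tx": 0},{"tx": 0}])

```text
invalid input
```

>>> move_arm(increments=[{"tx": -1.0,"ty": -1.1,"tz": 0,"rx": 0,"ry": 0,"rz": 0,"gripper": -1}], squeeze=20)

```text
clock: 0.7
eef_pos: [238.4, 566.5, 231.3]
tcp_rot: [3.141, -0.0, 2.76]
contact_force: [0.9, 0.0, 1.1]
opening: 0.86
```

>>> move_arm(increments=[{"tx": -2.7,"ty": -2.95,"tz": 0,"rx": 0,"ry": 0,"rz": 0,"gripper": -1},{"tx": -2.7,"ty": -2.95,"tz": 0,"rx": 0,"ry": 0,"rz": 0,"gripper": -1},{"tx": -2.7,"ty": -2.95,"tz": 0,"rx": 0,"ry": 0,"rz": 0,"gripper": -1},{"tx": -2.7,"ty": -2.95,"tz": 0,"rx": 0,"ry": 0,"rz": 0,"gripper": -1},{"tx": -2.7,"ty": -2.95,"tz": 0,"rx": 0,"ry": 0,"rz": 0,"gripper": -1},{"tx": -2.7,"ty": -2.95,"tz": 0,"rx": 0,"ry": 0,"rz": 0,"gripper": -1},{"tx": -2.7,"ty": -2.95,"tz": 0,"rx": 0,"ry": 0,"rz": 0,"gripper": -1},{"tx": -2.7,"ty": -2.95,"tz": 0,"rx": 0,"ry": 0,"rz": 0,"gripper": -1},{"tx": -2.7,"ty": -2.95,"tz": 0,"rx": 0,"ry": 0,"rz": 0,"gripper": -1},{"tx": -2.7,"ty": -2.95,"tz": 0,"rx": 0,"ry": 0,"rz": 0,"gripper": -1},{"tx": -2.7,"ty": -2.95,"tz": 0,"rx": 0,"ry": 0,"rz": 0,"gripper": -1},{"tx": -2.7,"ty": -2.95,"tz": 0,"rx": 0,"ry": 0,"rz": 0,"gripper": -1}], squeeze=20)

```text
clock: 1.9
eef_pos: [406.6, 114.2, 231.4]
tcp_rot: [3.141, 0.0, 2.759]
contact_force: [0.4, 0.2, 0.8]
opening: 0.0
```

>>> move_arm(increments=[{"tx": -2.7,"ty": -2.95,"tz": 0,"rx": 0,"ry": 0,"rz": 0,"gripper": -1},{"tx": -2.7,"ty": -2.95,"tz": 0,"rx": 0,"ry": 0,"rz": 0,"gripper": -1},{"tx": -2.7,"ty": -2.95,"tz": 0,"rx": 0,"ry": 0,"rz": 0,"gripper": -1},{"tx": -2.7,"ty": -2.95,"tz": 0,"rx": 0,"ry": 0,"rz": 0,"gripper": -1},{"tx": -2.7,"ty": -2.95,"tz": 0,"rx": 0,"ry": 0,"rz": 0,"gripper": -1},{"tx": -1,"ty": -1,"tz": 0,"rx": 0,"ry": 0,"rz": -5.5,"gripper": -1},{"tx": 0,"ty": 0,"tz": 0,"rx": 0,"ry": 0,"rz": 0,"gripper": -1},{"tx": 0,"ty": 0,"tz": 0,"rx": 0,"ry": 0,"rz": 0,"gripper": -1}], squeeze=20)

```text
clock: 2.7
eef_pos: [481.7, -83.9, 231.1]
tcp_rot: [3.141, -0.001, 2.851]
contact_force: [-0.4, 0.5, 0.3]
opening: 0.001
```

>>> move_arm(increments=[{"tx": -2.06,"ty": -2.42,"tz": 0,"rx": 0,"ry": 0,"rz": 0,"gripper": -1},{"tx": -2.06,"ty": -2.42,"tz": 1,"rx": 0,"ry": 0,"rz": 0,"gripper": -1},{"tx": -2.06,"ty": -2.42,"tz": 2.5,"rx": 0,"ry": 0,"rz": 0,"gripper": -1},{"tx": 0,"ty": 0,"tz": 4,"rx": 0,"ry": 0,"rz": 0,"gripper": -1},{"tx": 0,"ty": 0,"tz": 4,"rx": 0,"ry": 0,"rz": 0,"gripper": -1},{"tx": 0,"ty": 0,"tz": 2.6,"rx": 0,"ry": 0,"rz": 0,"gripper": -1},{"tx": 0,"ty": 0,"tz": 0,"rx": 0,"ry": 0,"rz": 0,"gripper": -1},{"tx": 0,"ty": 0,"tz": 0,"rx": 0,"ry": 0,"rz": 0,"gripper": -1},{"tx": 0,"ty": 0,"tz": 0,"rx": 0,"ry": 0,"rz": 0,"gripper": -1}], squeeze=20)

```text
clock: 3.6
eef_pos: [522.5, -170.8, 92.1]
tcp_rot: [-3.142, 0.003, 2.855]
contact_force: [0.3, 0.2, -0.6]
opening: -0.005
```

Run:
```python
from h import *
for c in ['scene','top']:
    p,d=r.grab_frame(c); m=r.camera_model(c)
    for P in [(523,-172,60),(520,-171,90)]:
        q=np.array(m['R'])@np.array(P)+m['t']; print(c,q[0]/q[2]*m['fx']+m['cx'],q[1]/q[2]*m['fy']+m['cy'])
    if c=='scene': a=p[100:220,90:210]
    else: a=p[170:290,310:430]
    cv2.imwrite(f'pics/{c}2.png',cv2.resize(a,None,fx=4,fy=4,interpolation=2)[:,:,::-1])
a=np.hstack([cv2.imread('pics/scene2.png'),cv2.imread('pics/top2.png')]);cv2.imwrite('pics/both2.png',cv2.resize(a,(800,400)))
s=r.sense();print(s['clock'],s['eef_pos'],s['contact_force'])
```

```text
scene 155.0667568604566 165.55411559604872
scene 153.9853332860779 154.78469100764292
top 367.07521622263477 239.3845696320952
top 370.4048168584659 239.34523365441
3.7 [ 522.49385702 -171.01709938   92.11116316] [-0.344597    0.06819105  0.45026258]
```

View pics/both2.png

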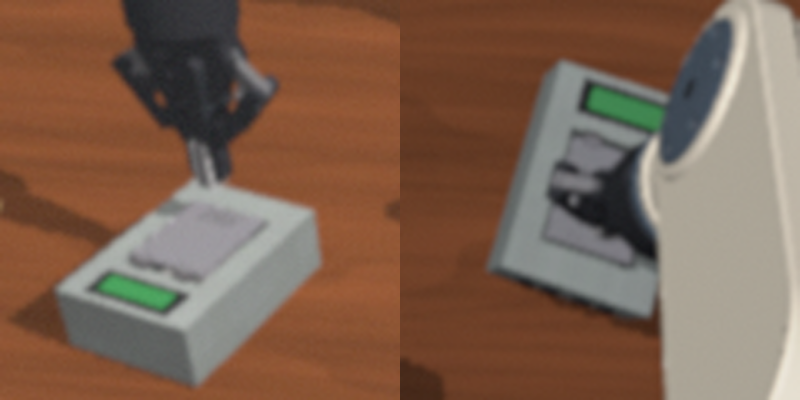

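The crops show the closed fingertips about 30 mm above the ribbed end. The ribs appear at about (154,164) px in the scene view, and the computed press point projects to (155,165). I'll go down to just above the ribs.

>>> move_arm(increments=[{"tx": 0.2,"ty": 0,"tz": 1,"rx": 0,"ry": 0,"rz": 0,"gripper": -1},{"tx": 0,"ty": 0,"tz": 1,"rx": 0,"ry": 0,"rz": 0,"gripper": -1},{"tx": 0,"ty": 0,"tz": 0.6,"rx": 0,"ry": 0,"rz": 0,"gripper": -1},{"tx": 0,"ty": 0,"tz": 0.2,"rx": 0,"ry": 0,"rz": 0,"gripper": -1},{"tx": 0,"ty": 0,"tz": 0,"rx": 0,"ry": 0,"rz": 0,"gripper": -1},{"tx": 0,"ty": 0,"tz": 0,"rx": 0,"ry": 0,"rz": 0,"gripper": -1}], squeeze=20)

```text
clock: 4.3
eef_pos: [519.5, -170.4, 62.2]
tcp_rot: [-3.142, -0.0, 2.855]
contact_force: [-0.7, -0.3, 0.4]
opening: 0.002
```

>>> move_arm(increments=[{"tx": 0,"ty": 0,"tz": 0.15,"rx": 0,"ry": 0,"rz": 0,"gripper": -1},{"tx": 0,"ty": 0,"tz": 0.15,"rx": 0,"ry": 0,"rz": 0,"gripper": -1},{"tx": 0,"ty": 0,"tz": 0.1,"rx": 0,"ry": 0,"rz": 0,"gripper": -1},{"tx": 0,"ty": 0,"tz": 0,"rx": 0,"ry": 0,"rz": 0,"gripper": -1},{"tx": 0,"ty": 0,"tz": 0,"rx": 0,"ry": 0,"rz": 0,"gripper": -1}], squeeze=20)

```text
clock: 4.8
eef_pos: [519.6, -170.5, 58.5]
tcp_rot: [-3.142, 0.0, 2.855]
contact_force: [-0.7, 0.0, 2.2]
opening: 0.0
```

>>> move_arm(increments=[{"tx": 0,"ty": 0,"tz": 0.1,"rx": 0,"ry": 0,"rz": 0,"gripper": -1},{"tx": 0,"ty": 0,"tz": 0.1,"rx": 0,"ry": 0,"rz": 0,"gripper": -1},{"tx": 0,"ty": 0,"tz": 0.1,"rx": 0,"ry": 0,"rz": 0,"gripper": -1},{"tx": 0,"ty": 0,"tz": 0,"rx": 0,"ry": 0,"rz": 0,"gripper": -1},{"tx": 0,"ty": 0,"tz": 0,"rx": 0,"ry": 0,"rz": 0,"gripper": -1}], squeeze=20)

```text
clock: 5.3
eef_pos: [519.4, -170.4, 55.2]
tcp_rot: [-3.142, -0.0, 2.855]
contact_force: [-0.8, -0.8, 3.8]
opening: 0.001
```

>>> move_arm(increments=[{"tx": 0,"ty": 0,"tz": 0.05,"rx": 0,"ry": 0,"rz": 0,"gripper": -1},{"tx": 0,"ty": 0,"tz": 0.05,"rx": 0,"ry": 0,"rz": 0,"gripper": -1},{"tx": 0,"ty": 0,"tz": 0,"rx": 0,"ry": 0,"rz": 0,"gripper": -1},{"tx": 0,"ty": 0,"tz": 0,"rx": 0,"ry": 0,"rz": 0,"gripper": -1}], squeeze=20)

```text
clock: 5.7
eef_pos: [519.5, -170.4, 54.3]
tcp_rot: [-3.142, 0.0, 2.855]
contact_force: [0.5, -0.3, 3.2]
opening: 0.004
```

>>> move_arm(increments=[{"tx": 0,"ty": 0,"tz": 0.05,"rx": 0,"ry": 0,"rz": 0,"gripper": -1},{"tx": 0,"ty": 0,"tz": 0,"rx": 0,"ry": 0,"rz": 0,"gripper": -1},{"tx": 0,"ty": 0,"tz": 0,"rx": 0,"ry": 0,"rz": 0,"gripper": -1}], squeeze=20)

```text
clock: 6.0
eef_pos: [519.5, -170.4, 53.8]
tcp_rot: [-3.142, 0.0, 2.855]
contact_force: [-0.2, -0.6, 2.9]
opening: -0.0
```

>>> move_arm(increments=[{"tx": 0.5,"ty": 0,"tz": -2,"rx": 0,"ry": 0,"rz": 0,"gripper": -1},{"tx": 2.5,"ty": 0,"tz": -3.5,"rx": 0,"ry": 0,"rz": 0,"gripper": -1},{"tx": 2.5,"ty": 0,"tz": -3.5,"rx": 0,"ry": 0,"rz": 0,"gripper": -1},{"tx": 2.5,"ty": 0,"tz": -3.5,"rx": 0,"ry": 0,"rz": 0,"gripper": -1},{"tx": 1,"ty": 0,"tz": -2.5,"rx": 0,"ry": 0,"rz": 0,"gripper": -1},{"tx": 0,"ty": 0,"tz": 0,"rx": 0,"ry": 0,"rz": 0,"gripper": -1},{"tx": 0,"ty": 0,"tz": 0,"rx": 0,"ry": 0,"rz": 0,"gripper": -1},{"tx": 0,"ty": 0,"tz": 0,"rx": 0,"ry": 0,"rz": 0,"gripper": -1},{"tx": 0,"ty": 0,"tz": 0,"rx": 0,"ry": 0,"rz": 0,"gripper": -1},{"tx": 0,"ty": 0,"tz": 0,"rx": 0,"ry": 0,"rz": 0,"gripper": -1},{"tx": 0,"ty": 0,"tz": 0,"rx": 0,"ry": 0,"rz": 0,"gripper": -1},{"tx": 0,"ty": 0,"tz": 0,"rx": 0,"ry": 0,"rz": 0,"gripper": -1}], squeeze=20)

```text
clock: 7.2
eef_pos: [433.0, -144.9, 203.4]
tcp_rot: [3.142, -0.001, 2.855]
contact_force: [-0.3, -0.0, 0.8]
opening: -0.002
```

Run:
```python
from h import *
p,d=r.grab_frame('scene'); cv2.imwrite('pics/s3.png',cv2.resize(p[80:240,70:270],(800,640),interpolation=2)[::1,:,::-1][:600])
s=r.sense();print(s['clock'],s['eef_pos'],s['contact_force'])
```

```text
7.25 [ 433.08701952 -144.9233859   203.52733276] [-0.12720524  0.13681064  0.50206452]
```

View pics/s3.png

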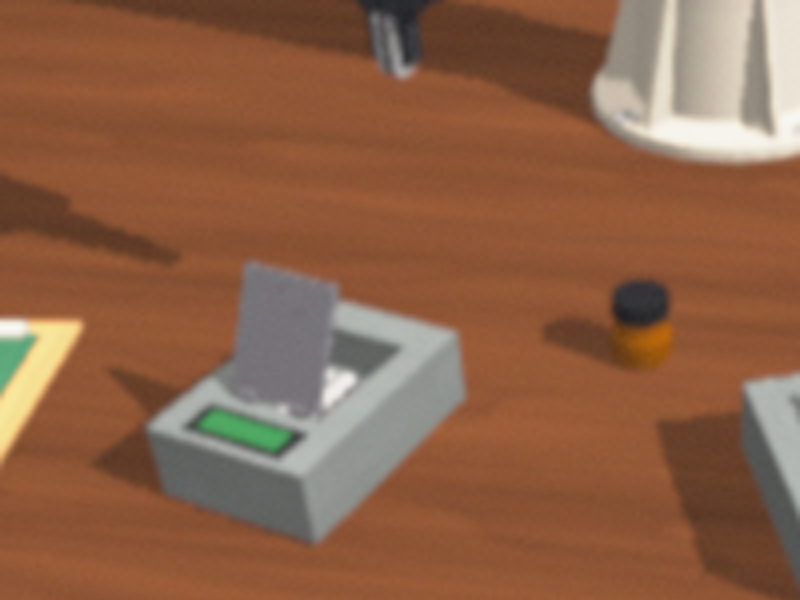

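The hatch stands open (crop px about (285,335)) and the fingers are well clear (about (395,50)). I'll hold still for over two seconds and then check again.

>>> move_arm(increments=[{"tx": 0,"ty": 0,"tz": 0,"rx": 0,"ry": 0,"rz": 0,"gripper": -1},{"tx": 0,"ty": 0,"tz": 0,"rx": 0,"ry": 0,"rz": 0,"gripper": -1},{"tx": 0,"ty": 0,"tz": 0,"rx": 0,"ry": 0,"rz": 0,"gripper": -1},{"tx": 0,"ty": 0,"tz": 0,"rx": 0,"ry": 0,"rz": 0,"gripper": -1},{"tx": 0,"ty": 0,"tz": 0,"rx": 0,"ry": 0,"rz": 0,"gripper": -1},{"tx": 0,"ty": 0,"tz": 0,"rx": 0,"ry": 0,"rz": 0,"gripper": -1},{"tx": 0,"ty": 0,"tz": 0,"rx": 0,"ry": 0,"rz": 0,"gripper": -1},{"tx": 0,"ty": 0,"tz": 0,"rx": 0,"ry": 0,"rz": 0,"gripper": -1},{"tx": 0,"ty": 0,"tz": 0,"rx": 0,"ry": 0,"rz": 0,"gripper": -1},{"tx": 0,"ty": 0,"tz": 0,"rx": 0,"ry": 0,"rz": 0,"gripper": -1},{"tx": 0,"ty": 0,"tz": 0,"rx": 0,"ry": 0,"rz": 0,"gripper": -1},{"tx": 0,"ty": 0,"tz": 0,"rx": 0,"ry": 0,"rz": 0,"gripper": -1}], squeeze=20)

```text
clock: 8.45
eef_pos: [433.1, -144.9, 203.8]
tcp_rot: [-3.142, 0.0, 2.855]
contact_force: [1.3, 0.4, 0.8]
opening: -0.004
```

>>> move_arm(increments=[{"tx": 0,"ty": 0,"tz": 0,"rx": 0,"ry": 0,"rz": 0,"gripper": -1},{"tx": 0,"ty": 0,"tz": 0,"rx": 0,"ry": 0,"rz": 0,"gripper": -1},{"tx": 0,"ty": 0,"tz": 0,"rx": 0,"ry": 0,"rz": 0,"gripper": -1},{"tx": 0,"ty": 0,"tz": 0,"rx": 0,"ry": 0,"rz": 0,"gripper": -1},{"tx": 0,"ty": 0,"tz": 0,"rx": 0,"ry": 0,"rz": 0,"gripper": -1},{"tx": 0,"ty": 0,"tz": 0,"rx": 0,"ry": 0,"rz": 0,"gripper": -1},{"tx": 0,"ty": 0,"tz": 0,"rx": 0,"ry": 0,"rz": 0,"gripper": -1},{"tx": 0,"ty": 0,"tz": 0,"rx": 0,"ry": 0,"rz": 0,"gripper": -1},{"tx": 0,"ty": 0,"tz": 0,"rx": 0,"ry": 0,"rz": 0,"gripper": -1},{"tx": 0,"ty": 0,"tz": 0,"rx": 0,"ry": 0,"rz": 0,"gripper": -1},{"tx": 0,"ty": 0,"tz": 0,"rx": 0,"ry": 0,"rz": 0,"gripper": -1},{"tx": 0,"ty": 0,"tz": 0,"rx": 0,"ry": 0,"rz": 0,"gripper": -1}], squeeze=20)

```text
clock: 9.65
eef_pos: [433.1, -144.9, 203.8]
tcp_rot: [-3.142, -0.0, 2.855]
contact_force: [0.1, -0.1, 0.6]
opening: 0.001
```

Run:
```python
from h import *
p,d=r.grab_frame('scene'); cv2.imwrite('pics/s4.png',p[:,:,::-1])
for x in r.cut_out('hatch','scene')[:1]:
    m=x['mask']&(d>0); ii,jj=np.nonzero(m); W=px2w('scene',ii,jj,d[m])
    c=(W-[559.5,-183,0]); u=c@[.959,-.282,0]; k=(abs(u)<45)&(W[:,2]>65)
    print(x['confidence'],'zmax',np.percentile(W[k,2],98),'angle',np.arctan(-np.polyfit(W[k,2],u[k],1)[0]**-1) if k.sum()>10 else None)
s=r.sense();print(s['clock'],s['contact_force'])
```

```text
0.98 zmax 127.13914073405375 angle 1.1061368957286302
9.75 [ 0.46023152 -0.39349505 -0.6339947 ]
```

View pics/s4.png

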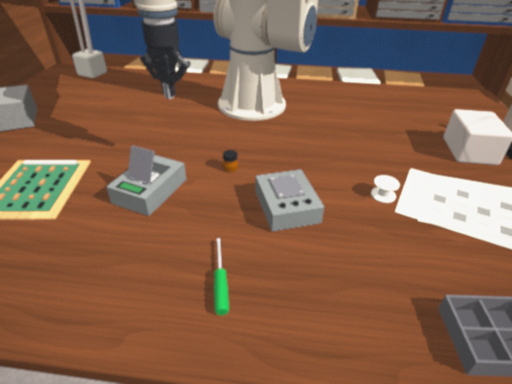

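The hatch at (142,165) px is still open at about 1.1 rad, and everything else is where it was. I'll wait a little longer for margin, then hand in.

>>> move_arm(increments=[{"tx": 0,"ty": 0,"tz": 0,"rx": 0,"ry": 0,"rz": 0,"gripper": -1},{"tx": 0,"ty": 0,"tz": 0,"rx": 0,"ry": 0,"rz": 0,"gripper": -1},{"tx": 0,"ty": 0,"tz": 0,"rx": 0,"ry": 0,"rz": 0,"gripper": -1},{"tx": 0,"ty": 0,"tz": 0,"rx": 0,"ry": 0,"rz": 0,"gripper": -1},{"tx": 0,"ty": 0,"tz": 0,"rx": 0,"ry": 0,"rz": 0,"gripper": -1},{"tx": 0,"ty": 0,"tz": 0,"rx": 0,"ry": 0,"rz": 0,"gripper": -1}], squeeze=20)

```text
clock: 10.35
eef_pos: [433.1, -144.9, 203.8]
tcp_rot: [3.142, -0.0, 2.855]
contact_force: [-0.6, -0.2, -0.4]
opening: 0.002
```

```bash
python3 -c "
from rig import r
print(r.sign_off())"
```

```text
the job is handed in; nothing more can be done
None
```

The battery hatch on the tester is open, and I handed the job in at about 10.4 s. I pressed the ribbed end once with the closed fingertips, about 6 mm down with a peak force reading of about 4 N. Then I withdrew up and back so it could spring open by itself.

- **Hatch:** after the fingers had been clear for more than 2.5 s, the camera measured it at about 1.1 rad, fully open, with its top edge near 127 mm.
- **Surroundings:** the tester, adapter, jar, spool and screwdriver look unmoved in the last picture. I judged this by eye and did not re-measure their positions.
- **Problems:** my first two move calls were refused as invalid input, before anything moved. No check failed or disagreed.

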